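# Sort the desk oddments into their trays

### The arm

A 7-joint arm with a two-finger parallel gripper is mounted at the origin on a cart in front of the work surface, level with it; the furniture and walls round the work are solid. World frame = base frame: x ahead of the robot, y to its left, z up, the work surface at z = 0. Lengths are in m, angles in rad, forces in N, time in s.
With the tool pointing down it reaches from about 0.425 to 0.875 m from the base axis. Payload 4.7 kg.
Tool frame: the origin (TCP) lies between the finger pads; the fingertips stand 22 mm ahead of it and the grasp point (between the pads) lies 3 mm ahead of it; z points along the fingers, y is the line along which they close (so a half turn about z gives the same grasp; the last joint's range is limited). The gripper opens to 87 mm and grips with 3 to 60 N. Pads are 19 mm wide; open, the fingers measure 117 mm over their backs; the gripper's body (75 mm by 190 mm) begins 51 mm behind the grasp point.
Start: joints at [-1.168, 0.321, -0.07, 1.45, 0.023, 1.371, -0.057], TCP at [0.246, 0.601, 0.245] pointing down, gripper open.
Joint ranges: [-2.86, 2.86], [-0.3, 2.09], [-1.38, 1.24], [0.06, 2.45], [-1.56, 4.7], [0.09, 2.05], [-2.69, 2.69]. Speed limits (rad/s): [2.57, 2.57, 3.14, 3.14, 3.14, 3.14, 3.14].

### API

Orientations are given as a rotation vector (axis times angle).
In Python, from bench import ctrl gives the robot as it stands. The module is installed in compiled form; this text tells all that it offers.
- The arm moves only by the tool send_rows, never from a script. Its argument "motion" is a list of rows, each an object with "claw": the opening, from -1 (shut) to 1 (fully open); "slide": the shift along the tool's x, y, z in mm, a list of three; "delta_rot": the turn, a rotation vector about the tool's x, y, z in rad, a list of three. In form: [{"claw": claw, "slide": [x, y, z], "delta_rot": [ax, ay, az]}, ...]. A call has 1 to 5 rows; each row is the pose to reach, as a shift and turn from the pose commanded when the call began, along the tool's axes at that moment; what a row does not reach only later rows make up. A row lasts 1/10 s, in which the tool goes at most 50 mm and 8.59 degrees, less where a joint would pass 70% of its speed; a pose out of reach is approached as far as the arm can. A call with a gripper value outside its range is refused whole. The fingers move at their own pace and stop on an object; "grip_force" is the grip in N (left out, the last holds). Time passes only in rows, so rows that repeat a pose let the fingers close. It gives the time, the measured TCP pose, the force, the opening and the grip force at its end, in the units of the state.
- ctrl.get_state(): the state, without advancing time (a new reading comes with each control period).
- ctrl.get_image(name): name is "side" or "top"; returns a dict with "color" (400x640x3 uint8, blue, green, red), "fx", "fy", "cx", "cy" (pixels), "pose" (4x4, takes a point from camera to world coordinates). Camera axes: x right, y down, z forward; pixel columns grow to the right and rows downward; lengths in m; the calibration is good to about 2 mm. A picture is of the moment at which its call begins. There is no depth.
- ctrl.close_job(): hands the job in; it is judged then, once.
The state is a dict: "time": time; "joint_positions": joint angles; "qd": joint speeds; "joint_torque": joint torques, N m; "position": TCP position; "tool_rot": TCP orientation; "ft_force": force on the tool from outside, world axes, zero at the start; "torque": the same for the moment, N m; "grip_width": opening from 0.0 (shut) to 1.0 (fully open); "grip_force": force on a finger pad.
Only numpy, scipy, OpenCV 4.12 (cv2) and the standard library are available. Lean on these libraries where they do the work, as an engineer would, in place of code of your own. Each camera call takes 0.05 s, during which the arm holds its last target. There are 200 camera calls.

### The job

Sort the loose things at the front of the desk into the three wooden trays: the pen and the pencil into the long tray, the eraser and the memory stick into the larger of the two square trays, and the rubber stamp, standing upright, into the smallest tray. Everything must rest flat on the floor of its tray, the way up it was, nothing on a rim or on top of another thing; leave the ink bottle standing where it is.

Things in the scene. Friction and masses are not known exactly. Their poses are not given: they have to be found in the camera images.
- long_tray: The long open wooden tray, outside 124 mm along its x and 200 mm along its y (inside 114 x 190 mm). Fixed to the desk. Floor 4 mm above the desk, walls 5 mm thick, rim 20 mm above the desk, grey felt floor, a small plain brass tag on its outer -x side. Origin: centre of its underside; z up.
- square_tray: The larger square open wooden tray, outside 124 x 124 mm (inside 114 x 114 mm). Fixed to the desk. Floor 4 mm above the desk, walls 5 mm thick, rim 20 mm above the desk, grey felt floor, a small plain brass tag on its outer -x side. Origin: centre of its underside; z up.
- small_tray: The smallest open wooden tray, square, outside 80 x 80 mm (inside 70 x 70 mm). Fixed to the desk. Floor 4 mm above the desk, walls 5 mm thick, rim 20 mm above the desk, grey felt floor, a small plain brass tag on its outer -x side. Origin: centre of its underside; z up.
- pen: White and blue ball pen lying on the desk, 145 mm long along its own y, 11 mm wide along x, 9 mm high. Origin: centre of its underside. It may roll a little when it is let go.
- pencil: Green wooden pencil lying on the desk, 119 mm long along its own y, 7 mm thick. Origin: centre of its underside.
- eraser: Eraser in a blue card sleeve, lying flat, 52 mm long along its own y, 22 mm wide along x, 13 mm high. Origin: centre of its underside; z up.
- memory_stick: Black memory stick with a silver plug, lying flat, 54 mm long along its own y, 17 mm wide along x, 8 mm high. Origin: centre of its underside; z up.
- stamp: Rubber stamp standing upright: wooden foot 25 mm along its own x by 48 mm along y and 18 mm high, with a black turned knob on its middle, at most 24 mm in diameter, up to 65 mm above the desk. Origin: centre of its underside; z up.
- ink_bottle: Blue square ink bottle with a black cap, 52 x 52 mm, 56 mm high, loose, standing at the right-hand side of the work; it stays where it is. Origin: centre of its underside; z up.

How it is judged:
By the outcome, as a careful person would: the job done as asked, in the order asked, and still so for the second after the job is handed in, with the robot touching nothing.
It also fails if it takes over 118 s, if anything falls off the work surface, if the arm or the gripper's body presses on something with over 40 N, if the wrist force passes 120 N, or if a joint passes its speed limit or range.

## Working session

There is one attempt and no reset: what is moved stays moved. The work goes in short steps, Python scripts to look and compute and a tool call to move; the robot and the scene stay as the last step left them, time stands still between calls to the robot, and variables do not carry over. Pictures are saved under pics/ and viewed, at most 14 in all, crops included, and the job is handed in when it is done.

Besides the shell and the picture viewer there is one more tool, called after "Emit:" as a command line: name --argument value ..., lists and objects as JSON in quotes. send_rows: Moves the arm, as the interface text tells. Its arguments: {"type":"object","properties":{"motion":{"type":"array","items":{"type":"object","properties":{"claw":{"type":"number"},"slide":{"type":"array","items":{"type":"number"}},"delta_rot":{"type":"array","items":{"type":"number"}}}}},"grip_force":{"type":"number"}},"required":["motion"]}

```bash
mkdir -p pics; cat > h.py <<'E'
import numpy as np, cv2
from bench import ctrl
from scipy.spatial.transform import Rotation as R
def ray(im,u,v,z):
    P=np.array(im["pose"]); d=P[:3,:3]@np.array([(u-im["cx"])/im["fx"],(v-im["cy"])/im["fy"],1]); o=P[:3,3]
    return (o+d*(z-o[2])/d[2])
def proj(im,p):
    P=np.array(im["pose"]); c=P[:3,:3].T@(np.array(p)-P[:3,3]); return im["fx"]*c[0]/c[2]+im["cx"],im["fy"]*c[1]/c[2]+im["cy"]
E
python3 - <<'E'
from h import *
for n in("top","side"):
    im=ctrl.get_image(n); cv2.imwrite(f"pics/{n}0.png",im["color"]); print(n,im["fx"],im["cx"],im["cy"],np.round(im["pose"],3).tolist())
s=ctrl.get_state(); print(s); print(R.from_rotvec(s["tool_rot"]).as_matrix().round(3))
E
```

```text
top 435.6200481746944 316.8628557957367 207.59948345134714 [[0.008, -0.992, 0.124, 0.373], [-1.0, -0.006, 0.01, -0.052], [-0.009, -0.124, -0.992, 1.295], [0.0, 0.0, 0.0, 1.0]]
side 378.0835630191551 320.6363477578924 198.05923856021502 [[1.0, -0.001, 0.011, 0.508], [-0.009, -0.612, 0.791, -0.996], [0.006, -0.791, -0.612, 0.762], [0.0, 0.0, 0.0, 1.0]]
{'time': 0.1, 'joint_positions': array([-1.16788095,  0.32173919, -0.07009297,  1.45155669,  0.02257339,
        1.3707643 , -0.05688196]), 'qd': array([ 0.00101014, -0.00164346,  0.00052081, -0.00346254,  0.00030331,
        0.00072441, -0.00160331]), 'joint_torque': array([ 5.62191497e-05, -4.92569947e+01, -4.05807188e-01, -3.13399994e+01,
       -6.42835326e-02,  3.94646998e-02,  7.00328542e-05]), 'position': array([0.2462695 , 0.60105621, 0.24357532]), 'tool_rot': array([-6.06784200e-01, -3.08216811e+00,  2.60765429e-03]), 'ft_force': array([ 0.11965627, -0.42534098,  0.42995034]), 'torque': array([-0.02482493, -0.01496769, -0.00856393]), 'grip_force': 0.0, 'grip_width': 0.9979746671362675}
[[-0.925  0.379 -0.001]
 [ 0.379  0.925 -0.002]
 [-0.    -0.002 -1.   ]]
```

View pics/top0.png

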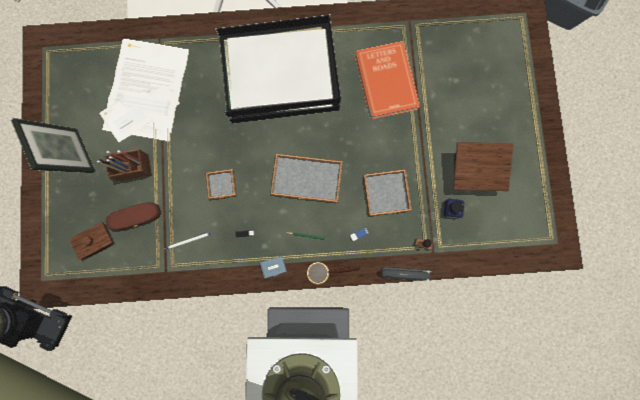

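View pics/side0.png

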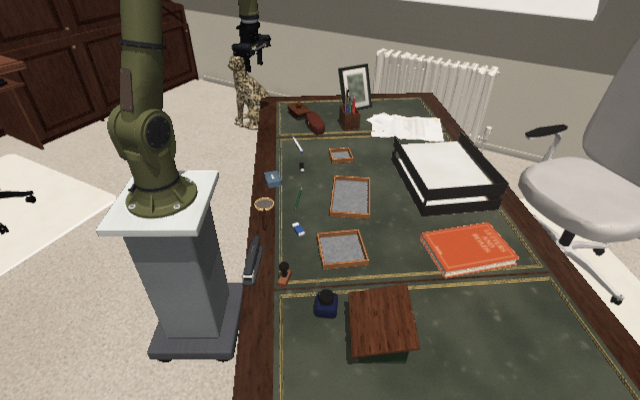

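Top view: pen (188,241), memory stick (245,233), pencil (305,236), eraser (359,234), stamp (424,243), small tray (220,184), long tray (307,178), square tray (387,193), ink bottle (453,208). The side view shows the same items in the same layout.

```bash
python3 - <<'E'
from h import *
im=cv2.imread("pics/top0.png"); c=im[145:285,160:480]; a=cv2.resize(c[:, :160],None,fx=5,fy=4.28,interpolation=cv2.INTER_CUBIC)
t=cv2.resize(im[150:255,160:320],None,fx=5,fy=5,interpolation=cv2.INTER_CUBIC); cv2.imwrite("pics/cl.png",t)
t=cv2.resize(im[150:255,310:470],None,fx=5,fy=5,interpolation=cv2.INTER_CUBIC); cv2.imwrite("pics/cr.png",t)
E
```

```text
(no output)
```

View pics/cl.png

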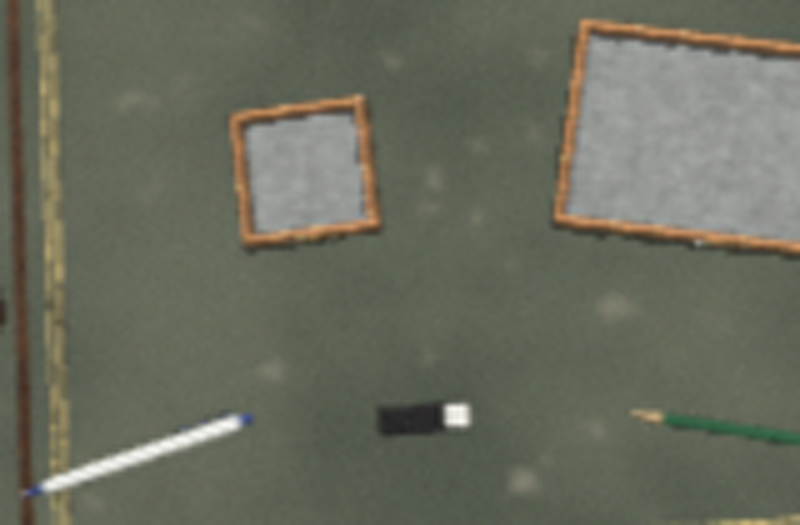

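View pics/cr.png

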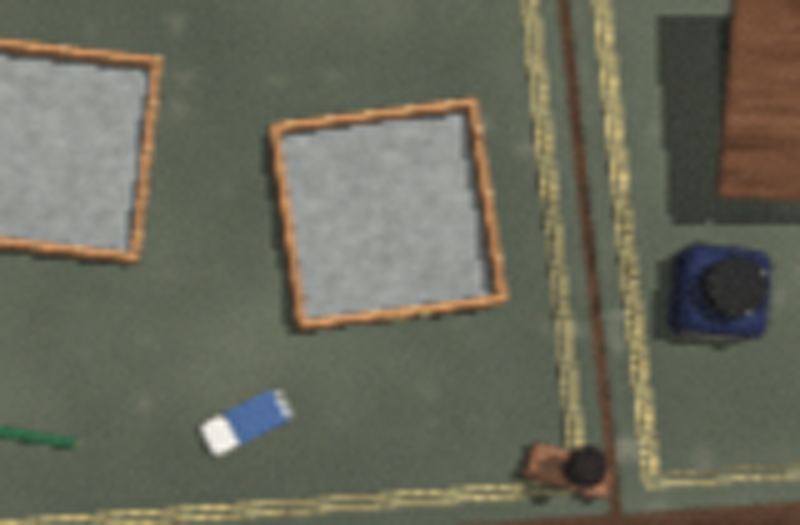

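```bash
cat > m.py <<'E'
from h import *
# windows (u0,v0,u1,v1), approximate height of visible outline
W={"small":(200,165,242,205,.02),"long":(265,150,345,206,.02),"square":(360,165,415,220,.02),
"pen":(162,228,214,252,.005),"stick":(230,225,260,242,.006),"pencil":(282,226,328,245,.004),"eraser":(345,224,372,246,.010)}
def mask(c,n):
    h=cv2.cvtColor(c,cv2.COLOR_BGR2HSV).astype(int); H,S,V=h[...,0],h[...,1],h[...,2]
    if n in("small","long","square"): return (H<18)&(S>90)&(V>70)
    if n=="pen": return ((V>150)&(S<60))|((H>105)&(H<130)&(S>90))
    if n=="stick": return (V<62)|(V>140)&(S<45)
    if n=="pencil": return ((H>60)&(H<90)&(S>90))|((H<25)&(S>70)&(V>120))
    if n=="eraser": return ((V>140)&(S<50))|((H>100)&(H<130)&(S>80))
def measure(im,names,W=W):
    out={}
    for n in names:
        u0,v0,u1,v1,z=W[n]; m=mask(im["color"][v0:v1,u0:u1],n).astype(np.uint8)
        k,l,st,_=cv2.connectedComponentsWithStats(m,connectivity=8)
        keep=np.isin(l,[i for i in range(1,k) if st[i,4]>=4])
        v,u=np.nonzero(keep); p=np.array([ray(im,a+u0,b+v0,z)[:2] for a,b in zip(u,v)])
        (c,s,a)=cv2.minAreaRect((p*1000).astype(np.float32)); b=cv2.boxPoints((c,s,a)); e=[b[1]-b[0],b[2]-b[1]]
        L=max(e,key=np.linalg.norm); th=np.degrees(np.arctan2(L[1],L[0]))%180
        cen=p.mean(0)*1000
        out[n]=(c,s,th); print(n,"rect",np.round(c,1),"size",np.round(s,1),"long-axis deg",round(th,1),"mean",np.round(cen,1),len(p))
    return out
E
python3 - <<'E'
from m import *
im=ctrl.get_image("top"); measure(im,W)
f=lambda x,y:((x+.5)/5-.5+310,(y+.5)/5-.5+150)
for nm,x,y,z in [("knob",586,465,.06),("foot TL",530,445,.018),("foot BL",524,480,.018),("foot BR",608,497,.018)]: print(nm,ray(im,*f(x,y),z).round(4))
print("ink",[ray(im,*f(x,y),z).round(3) for x,y,z in [(737,286,.056),(672,245,.03),(769,340,.03)]])
s=ctrl.get_image("side"); c=s["color"]
print([ (n,np.round(proj(s,p),1)) for n,p in [("stamp",(.42,-.3,.06))]])
cv2.imwrite("pics/st.png",cv2.resize(c[215:325,255:375],None,fx=5,fy=5,interpolation=cv2.INTER_CUBIC))
E
```

```text
small rect [601.4 247.7] size [82.5 82.2] long-axis deg 8.0 mean [603.  247.5] 229
long rect [621.2  -7.3] size [201.3 126.6] long-axis deg 83.6 mean [622.8  -7. ] 475
square rect [ 578.7 -246.9] size [126.3 126.8] long-axis deg 97.7 mean [ 579.9 -248.2] 363
pen rect [432.  345.5] size [  9.5 128.1] long-axis deg 109.0 mean [433.7 341.4] 130
stick rect [454.7 174.2] size [14.8 50.6] long-axis deg 90.4 mean [455.  175.9] 87
pencil rect [450.7  -6.5] size [111.2   5.4] long-axis deg 81.5 mean [450.8  -7.4] 63
eraser rect [ 455.6 -163.7] size [19.7 51.6] long-axis deg 116.9 mean [ 455.3 -163. ] 117
knob [ 0.4292 -0.3513  0.06  ]
foot TL [ 0.4425 -0.3291  0.018 ]
foot BL [ 0.4221 -0.3252  0.018 ]
foot BR [ 0.4126 -0.3738  0.018 ]
ink [array([ 0.532, -0.441,  0.056]), array([ 0.559, -0.412,  0.03 ]), array([ 0.504, -0.466,  0.03 ])]
[('stamp', array([282.7, 248.1]))]
```

View pics/st.png

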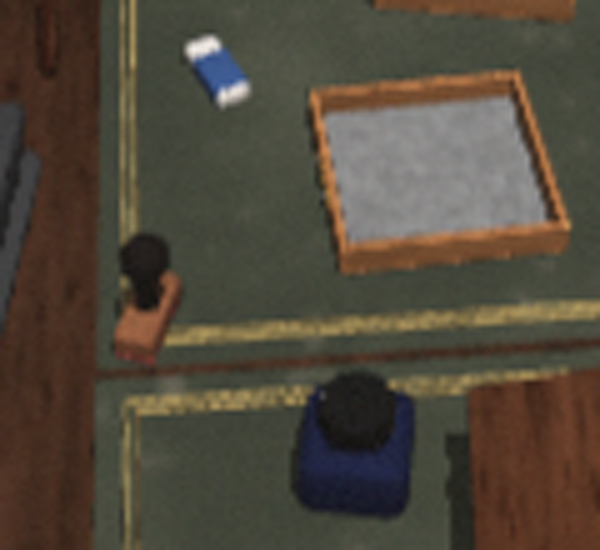

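Crop view: stamp knob at about (284,266) in the full side image. Its foot runs up-right, which agrees with the 79° long axis from the top view.

```bash
cat > go.py <<'E'
import sys
from h import *
# usage: go.py x y z phi_deg  (mm) -> slide, delta_rot from measured pose
x,y,z,ph=map(float,sys.argv[1:5]); s=ctrl.get_state(); A=R.from_rotvec(s["tool_rot"]).as_matrix(); p=np.radians(ph)
B=np.array([[-np.sin(p),np.cos(p),0],[np.cos(p),np.sin(p),0],[0,0,-1]])
print("slide",(A.T@(np.array([x,y,z])-1000*np.array(s["position"]))).round(1),"rot",R.from_matrix(A.T@B).as_rotvec().round(3),"j7",s["joint_positions"][6].round(2),"F",np.round(s["ft_force"],1),"w",round(s["grip_width"]*87,1),"t",s["time"])
E
python3 - <<'E'
from m import *
im=ctrl.get_image("top")
f=lambda x,y,o:((x+.5)/5-.5+o,(y+.5)/5-.5+150)
def seg(n,a,b,z):
    p,q=ray(im,*a,z)*1000,ray(im,*b,z)*1000; d=p-q; print(n,((p+q)/2).round(1),np.hypot(*d[:2]).round(1),(np.degrees(np.arctan2(d[1],d[0]))%180).round(1))
seg("pen",f(25,492,160),f(255,418,160),.005)
seg("pencil",f(630,411,160),f(75,442,310),.004)
seg("stick",f(378,420,160),f(471,415,160),.006)
seg("eraser",f(208,440,310),f(287,402,310),.01)
s=ctrl.get_image("side")
def tri(a,b):
    o1,o2=np.array(im["pose"])[:3,3],np.array(s["pose"])[:3,3]; d1,d2=ray(im,*a,0)-o1,ray(s,*b,0)-o2
    t=np.linalg.lstsq(np.c_[d1,-d2],o2-o1,rcond=None)[0]; return o1+d1*t[0],o2+d2*t[1]
print("knob",np.round(tri(f(586,465,310),(255+29,215+50.5)),4))
print("pencil in side",[ (n,np.round(proj(s,np.array(p)/1000),1)) for n,p in [("eraser",(455.6,-163.5,10)),("pen",(431,343,5)),("sqcorner",(578.7,-246.9,20))]])
c=s["color"];hh=cv2.cvtColor(c,cv2.COLOR_BGR2HSV)
def cen(u0,v0,u1,v1,n):
    v,u=np.nonzero(mask(c[v0:v1,u0:u1],n)); return u.mean()+u0,v.mean()+v0,len(u)
print("side eraser",cen(286,218,310,240,"eraser"))
E
python3 go.py 431 343 120 19
```

```text
pen [432.6 342.5   5. ] 142.0 108.4
pencil [452.   -5.4   4. ] 117.1 81.4
stick [455.9 174.2   6. ] 55.2 93.5
eraser [ 455.9 -164.9   10. ] 51.9 116.0
knob [[ 0.4295 -0.353   0.0529]
 [ 0.4267 -0.3534  0.0529]]
pencil in side [('eraser', array([298.9, 227. ])), ('pen', array([297.4, 143.3])), ('sqcorner', array([342.2, 244.5]))]
side eraser (np.float64(298.01020408163265), np.float64(228.6122448979592), 98)
slide [-268.8 -169.   124.3] rot [-0.001  0.     0.85 ] j7 -0.06 F [-0.2  0.2 -0. ] w 86.6 t 0.3
```

Emit:
send_rows --motion '[{"claw": 0.2, "slide": [-269, -169, 124], "delta_rot": [0, 0, 0.85]}, {"claw": 0.2, "slide": [-269, -169, 124], "delta_rot": [0, 0, 0.85]}, {"claw": 0.2, "slide": [-269, -169, 124], "delta_rot": [0, 0, 0.85]}, {"claw": 0.2, "slide": [-269, -169, 124], "delta_rot": [0, 0, 0.85]}, {"claw": 0.2, "slide": [-269, -169, 124], "delta_rot": [0, 0, 0.85]}]' --grip_force 12

```text
time: 0.8
position: [0.3828, 0.4105, 0.1532]
tool_rot: [1.702, 2.641, 0.001]
ft_force: [-0.1, 0.8, -0.1]
grip_width: 0.646
grip_force: 0.0
```

```bash
python3 go.py 432 343 100 18.5
```

```text
slide [-81.8  16.9  53.2] rot [ 0.001 -0.     0.103] j7 -0.42 F [-0.1  0.8 -0.1] w 56.2 t 0.8
```

Emit:
send_rows --motion '[{"claw": 0.0, "slide": [-80, 15, 53], "delta_rot": [0, 0, 0.1]}, {"claw": 0.0, "slide": [-80, 15, 53], "delta_rot": [0, 0, 0.1]}, {"claw": 0.0, "slide": [-80, 15, 53], "delta_rot": [0, 0, 0.1]}, {"claw": 0.0, "slide": [-80, 15, 53], "delta_rot": [0, 0, 0.1]}]'

```text
time: 1.2
position: [0.4294, 0.3445, 0.1001]
tool_rot: [-1.827, -2.555, 0.002]
ft_force: [0.0, 0.0, -0.5]
grip_width: 0.503
grip_force: 0.0
```

```bash
python3 go.py 432 343 24 18.5
```

```text
slide [-2.2  2.1 76.1] rot [-0.001  0.     0.006] j7 -0.35 F [ 0.   0.  -0.5] w 43.7 t 1.2
```

Emit:
send_rows --motion '[{"claw": 0.0, "slide": [-2, 2, 45], "delta_rot": [0, 0, 0]}, {"claw": 0.0, "slide": [-2, 2, 75], "delta_rot": [0, 0, 0]}, {"claw": 0.0, "slide": [-2, 2, 75], "delta_rot": [0, 0, 0]}, {"claw": -1, "slide": [-2, 2, 75], "delta_rot": [0, 0, 0]}, {"claw": -1, "slide": [-2, 2, 75], "delta_rot": [0, 0, 0]}]'

```text
time: 1.7
position: [0.4314, 0.3461, 0.0266]
tool_rot: [-1.821, -2.559, -0.003]
ft_force: [0.0, -0.2, 0.1]
grip_width: 0.394
grip_force: 0.0
```

Emit:
send_rows --motion '[{"claw": -1, "slide": [0, 0, 0], "delta_rot": [0, 0, 0]}, {"claw": -1, "slide": [0, 0, 0], "delta_rot": [0, 0, 0]}, {"claw": -1, "slide": [0, 0, -30], "delta_rot": [0, 0, 0]}, {"claw": -1, "slide": [0, 0, -60], "delta_rot": [0, 0, 0]}, {"claw": -1, "slide": [0, 0, -60], "delta_rot": [0, 0, 0]}]' --grip_force 15

```text
time: 2.2
position: [0.4341, 0.3467, 0.0903]
tool_rot: [1.823, 2.557, 0.013]
ft_force: [1.1, 0.7, -0.0]
grip_width: 0.019
grip_force: 0.0
```

```bash
python3 go.py 600 -9 85 -6.4; python3 - <<'E'
from h import *
im=ctrl.get_image("side"); cv2.imwrite("pics/s1.png",cv2.resize(im["color"][80:200,230:390],None,fx=4,fy=4))
E
```

```text
slide [-390.3   40.9    4.2] rot [ 0.007 -0.005  0.444] j7 -0.35 F [ 1.1  0.7 -0. ] w 1.7 t 2.2
```

View pics/s1.png

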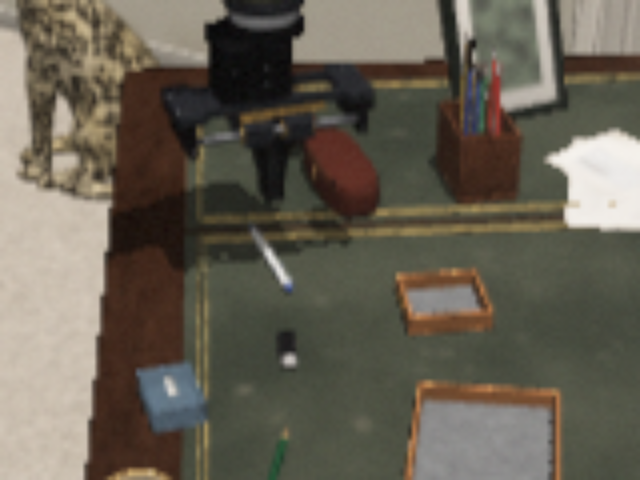

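The gripper came up empty: the pen still lies on the desk at about (298,145) in the side view. The fingers need more time to close, so I'll remeasure.

```bash
cat > pen.py <<'E'
from m import *
im=ctrl.get_image("side"); c=im["color"]; u0,v0,u1,v1=[285,130,312,160]
for nm,im,w in (("side",im,(285,130,312,158)),("top",ctrl.get_image("top"),(160,225,220,258))):
    u0,v0,u1,v1=w; m=mask(im["color"][v0:v1,u0:u1],"pen"); k,l,st,_=cv2.connectedComponentsWithStats(m.astype(np.uint8))
    i=1+np.argmax(st[1:,4]); v,u=np.nonzero(l==i); p=np.array([ray(im,a+u0,b+v0,.006)[:2]*1000 for a,b in zip(u,v)])
    c,s,a=cv2.minAreaRect(p.astype(np.float32)); vx,vy,_,_=cv2.fitLine(p.astype(np.float32),cv2.DIST_L2,0,.1,.1).ravel()
    print(nm,np.round(c,1),np.round(s,1),np.degrees(np.arctan2(vy,vx)).round(1),p.mean(0).round(1))
E
python3 pen.py; python3 go.py 431 343 23 18.5
```

```text
side [436.9 319.6] [ 8.2 68.2] -70.8 [437.5 317.8]
top [442.5 314.5] [ 9.5 63.1] -71.0 [442.9 314.7]
slide [-1.2 -0.7 62.5] rot [-0.    -0.     0.009] j7 -0.34 F [ 0.1 -0.6  0.6] w 0.3 t 2.35
```

Emit:
send_rows --motion '[{"claw": -0.2, "slide": [0, 0, 0], "delta_rot": [0, 0, 0]}, {"claw": -0.2, "slide": [0, 0, 0], "delta_rot": [0, 0, 0]}, {"claw": -0.2, "slide": [0, 0, 0], "delta_rot": [0, 0, 0]}, {"claw": -0.2, "slide": [-1, -1, 35], "delta_rot": [0, 0, 0]}, {"claw": -0.2, "slide": [-1, -1, 63], "delta_rot": [0, 0, 0]}]'

```text
time: 2.85
position: [0.4311, 0.3433, 0.0219]
tool_rot: [1.824, 2.558, 0.001]
ft_force: [-1.4, -1.2, 95.0]
grip_width: 0.351
grip_force: 63.7
```

Emit:
send_rows --motion '[{"claw": -0.2, "slide": [0, 0, 0], "delta_rot": [0, 0, 0]}, {"claw": -1, "slide": [0, 0, 0], "delta_rot": [0, 0, 0]}, {"claw": -1, "slide": [0, 0, 0], "delta_rot": [0, 0, 0]}, {"claw": -1, "slide": [0, 0, 0], "delta_rot": [0, 0, 0]}, {"claw": -1, "slide": [0, 0, 0], "delta_rot": [0, 0, 0]}]'

```text
time: 3.35
position: [0.4308, 0.3431, 0.0225]
tool_rot: [-1.824, -2.558, 0.001]
ft_force: [0.1, -0.4, 0.3]
grip_width: 0.122
grip_force: 0.0
```

Emit:
send_rows --motion '[{"claw": -1, "slide": [0, 0, 0], "delta_rot": [0, 0, 0]}, {"claw": -1, "slide": [0, 0, 0], "delta_rot": [0, 0, 0]}, {"claw": -1, "slide": [0, 0, 0], "delta_rot": [0, 0, 0]}]'

```text
time: 3.65
position: [0.4309, 0.3432, 0.0226]
tool_rot: [-1.824, -2.558, 0.0]
ft_force: [0.7, 1.0, -0.2]
grip_width: 0.101
grip_force: 15.0
```

Emit:
send_rows --motion '[{"claw": -1, "slide": [0, 0, -20], "delta_rot": [0, 0, 0]}, {"claw": -1, "slide": [0, 0, -60], "delta_rot": [0, 0, 0]}, {"claw": -1, "slide": [0, 0, -75], "delta_rot": [0, 0, 0]}, {"claw": -1, "slide": [0, 0, -75], "delta_rot": [0, 0, 0]}]'

```text
time: 4.05
position: [0.4326, 0.3446, 0.1004]
tool_rot: [1.823, 2.557, 0.009]
ft_force: [0.1, 0.7, 0.1]
grip_width: 0.102
grip_force: 15.0
```

```bash
python3 go.py 600 -9 98 -6.4;python3 go.py 600 -9 98 173.6
```

```text
slide [-388.9   43.     1.6] rot [ 0.005 -0.004  0.444] j7 -0.35 F [0.1 0.7 0.1] w 8.9 t 4.05
slide [-388.9   43.     1.6] rot [ 0.005  0.006 -2.698] j7 -0.35 F [0.1 0.7 0.1] w 8.9 t 4.05
```

Emit:
send_rows --motion '[{"claw": -1, "slide": [-385, 44, 0], "delta_rot": [0, 0, 0.444]}, {"claw": -1, "slide": [-385, 44, 0], "delta_rot": [0, 0, 0.444]}, {"claw": -1, "slide": [-385, 44, 0], "delta_rot": [0, 0, 0.444]}, {"claw": -1, "slide": [-385, 44, 0], "delta_rot": [0, 0, 0.444]}, {"claw": -1, "slide": [-385, 44, 0], "delta_rot": [0, 0, 0.444]}]'

```text
time: 4.55
position: [0.5384, 0.1157, 0.0962]
tool_rot: [-2.341, -2.094, 0.003]
ft_force: [0.4, 0.3, 0.3]
grip_width: 0.103
grip_force: 15.0
```

```bash
python3 go.py 599.6 -4.6 80 -6.4
```

```text
slide [-112.7   74.3   16.1] rot [-0.002  0.001  0.   ] j7 -0.28 F [0.4 0.3 0.3] w 9.0 t 4.55
```

Emit:
send_rows --motion '[{"claw": -1, "slide": [-113, 74, 16], "delta_rot": [0, 0, 0]}, {"claw": -1, "slide": [-113, 74, 16], "delta_rot": [0, 0, 0]}, {"claw": -1, "slide": [-113, 74, 16], "delta_rot": [0, 0, 0]}, {"claw": -1, "slide": [-113, 74, 16], "delta_rot": [0, 0, 0]}, {"claw": -1, "slide": [-113, 74, 16], "delta_rot": [0, 0, 0]}]'

```text
time: 5.05
position: [0.5987, -0.004, 0.0798]
tool_rot: [-2.344, -2.09, 0.004]
ft_force: [-0.7, 0.7, 0.3]
grip_width: 0.103
grip_force: 15.0
```

```bash
python3 go.py 599.6 -4.6 28 -6.4;  python3 - <<'E'
from h import *
im=ctrl.get_image("side"); cv2.imwrite("pics/s2.png",cv2.resize(im["color"][120:240,270:430],None,fx=4,fy=4))
E
```

```text
slide [-0.4  1.1 51.8] rot [-0.003  0.001 -0.003] j7 -0.01 F [-0.7  0.7  0.3] w 8.9 t 5.05
```

View pics/s2.png

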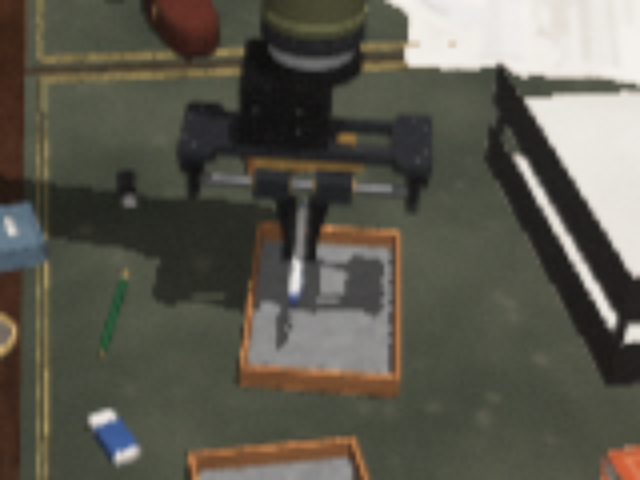

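The pen hangs level in the gripper over the near half of the long tray (crop 297,260), aligned with it. I'll lower it gently.

Emit:
send_rows --motion '[{"claw": -1, "slide": [0, 1, 25], "delta_rot": [0, 0, 0]}, {"claw": -1, "slide": [0, 1, 42], "delta_rot": [0, 0, 0]}, {"claw": -1, "slide": [0, 1, 49], "delta_rot": [0, 0, 0]}, {"claw": -1, "slide": [0, 1, 52], "delta_rot": [0, 0, 0]}, {"claw": -1, "slide": [0, 1, 52], "delta_rot": [0, 0, 0]}]'

```text
time: 5.6
position: [0.6006, -0.0021, 0.0297]
tool_rot: [-2.341, -2.095, -0.0]
ft_force: [-0.0, -0.7, 0.3]
grip_width: 0.102
grip_force: 15.0
```

Emit:
send_rows --motion '[{"claw": -0.7, "slide": [0, 0, 0], "delta_rot": [0, 0, 0]}, {"claw": -0.6, "slide": [0, 0, 0], "delta_rot": [0, 0, 0]}, {"claw": -0.5, "slide": [0, 0, 0], "delta_rot": [0, 0, 0]}, {"claw": -0.5, "slide": [0, 0, -10], "delta_rot": [0, 0, 0]}, {"claw": -0.5, "slide": [0, 0, -52], "delta_rot": [0, 0, 0]}]'

```text
time: 6.1
position: [0.5972, -0.0029, 0.0787]
tool_rot: [-2.338, -2.09, 0.011]
ft_force: [0.6, 0.4, -0.3]
grip_width: 0.242
grip_force: 0.0
```

```bash
python3 go.py 452 -6 90 -8.5
```

```text
slide [ -19.3 -144.   -10.1] rot [-0.008  0.002  0.036] j7 -0.01 F [ 0.6  0.4 -0.3] w 21.1 t 6.1
```

Emit:
send_rows --motion '[{"claw": 0, "slide": [-19, -50, -10], "delta_rot": [0, 0, 0.036]}, {"claw": 0, "slide": [-19, -100, -10], "delta_rot": [0, 0, 0.036]}, {"claw": 0, "slide": [-19, -145, -10], "delta_rot": [0, 0, 0.036]}, {"claw": 0, "slide": [-19, -145, -10], "delta_rot": [0, 0, 0.036]}, {"claw": 0, "slide": [-19, -145, -10], "delta_rot": [0, 0, 0.036]}]'

```text
time: 6.6
position: [0.4542, -0.0053, 0.0926]
tool_rot: [-2.379, -2.051, -0.005]
ft_force: [0.9, 0.5, 0.6]
grip_width: 0.489
grip_force: 0.0
```

```bash
python3 go.py 451.5 -6 24.5 -8.5; python3 - <<'E'
from m import *
im=ctrl.get_image("top"); cv2.imwrite("pics/t3.png",cv2.resize(im["color"][140:260,260:420],None,fx=4,fy=4))
E
```

```text
slide [-1.2 -2.7 68.1] rot [ 0.002 -0.002  0.001] j7 -0.17 F [0.9 0.5 0.6] w 42.5 t 6.6
```

View pics/t3.png

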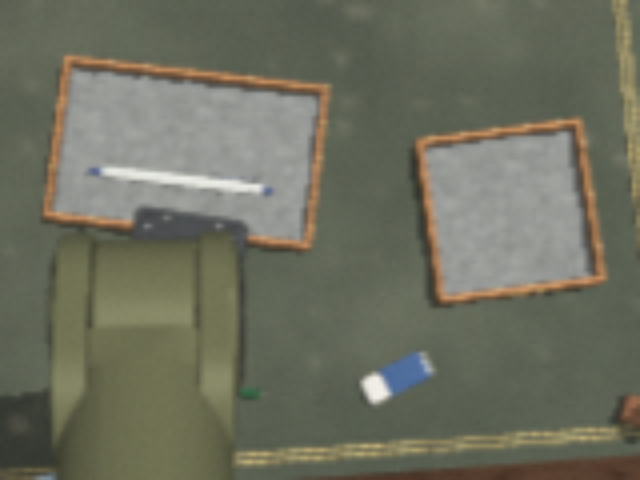

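The pen lies flat in the long tray, parallel to its long side (crop 92..270, 172..190). Next is the pencil.

Emit:
send_rows --motion '[{"claw": -0.1, "slide": [-1, -3, 30], "delta_rot": [0, 0, 0]}, {"claw": -0.3, "slide": [-1, -3, 52], "delta_rot": [0, 0, 0]}, {"claw": -0.3, "slide": [-1, -3, 62], "delta_rot": [0, 0, 0]}, {"claw": -0.3, "slide": [-1, -3, 67], "delta_rot": [0, 0, 0]}, {"claw": -0.3, "slide": [-1, -3, 68], "delta_rot": [0, 0, 0]}]'

```text
time: 7.15
position: [0.4523, -0.0065, 0.0237]
tool_rot: [2.379, 2.05, -0.0]
ft_force: [-0.2, 0.5, 0.5]
grip_width: 0.354
grip_force: 0.0
```

Emit:
send_rows --motion '[{"claw": -0.4, "slide": [0, 0, 0], "delta_rot": [0, 0, 0]}, {"claw": -1, "slide": [0, 0, 0], "delta_rot": [0, 0, 0]}, {"claw": -1, "slide": [0, 0, 0], "delta_rot": [0, 0, 0]}, {"claw": -1, "slide": [0, 0, 0], "delta_rot": [0, 0, 0]}, {"claw": -1, "slide": [0, 0, 0], "delta_rot": [0, 0, 0]}]'

```text
time: 7.65
position: [0.4516, -0.0061, 0.0241]
tool_rot: [2.379, 2.051, 0.001]
ft_force: [-0.4, -0.1, 1.7]
grip_width: 0.069
grip_force: 15.0
```

Emit:
send_rows --motion '[{"claw": -1, "slide": [0, 0, 0], "delta_rot": [0, 0, 0]}, {"claw": -1, "slide": [0, 0, 0], "delta_rot": [0, 0, 0]}]'

```text
time: 7.85
position: [0.4516, -0.0061, 0.024]
tool_rot: [2.38, 2.051, 0.001]
ft_force: [-0.2, 0.1, 3.9]
grip_width: 0.073
grip_force: 15.0
```

Emit:
send_rows --motion '[{"claw": -1, "slide": [0, 0, -20], "delta_rot": [0, 0, 0]}, {"claw": -1, "slide": [0, 0, -55], "delta_rot": [0, 0, 0]}, {"claw": -1, "slide": [0, 0, -65], "delta_rot": [0, 0, 0]}, {"claw": -1, "slide": [0, 45, -65], "delta_rot": [0, 0, -0.036]}, {"claw": -1, "slide": [0, 90, -65], "delta_rot": [0, 0, -0.036]}]'

```text
time: 8.35
position: [0.5412, -0.0188, 0.0892]
tool_rot: [-2.34, -2.096, -0.004]
ft_force: [-0.3, 0.4, 0.9]
grip_width: 0.067
grip_force: 15.0
```

```bash
python3 go.py 645 -9.5 80 -6.4
```

```text
slide [ 20.6 102.1   9.4] rot [ 0.001 -0.002  0.002] j7 -0.0 F [-0.3  0.4  0.9] w 5.8 t 8.35
```

Emit:
send_rows --motion '[{"claw": -1, "slide": [20, 50, 9], "delta_rot": [0, 0, 0]}, {"claw": -1, "slide": [20, 90, 9], "delta_rot": [0, 0, 0]}, {"claw": -1, "slide": [20, 102, 9], "delta_rot": [0, 0, 0]}, {"claw": -1, "slide": [20, 102, 9], "delta_rot": [0, 0, 0]}, {"claw": -1, "slide": [20, 102, 9], "delta_rot": [0, 0, 0]}]'

```text
time: 8.85
position: [0.6429, -0.0113, 0.0786]
tool_rot: [-2.342, -2.092, 0.003]
ft_force: [-0.6, -0.7, -0.4]
grip_width: 0.066
grip_force: 15.0
```

```bash
python3 go.py 645 -9.5 28.5 -6.4
```

```text
slide [ 2.1  2.  50.1] rot [-0.002  0.001 -0.001] j7 0.04 F [-0.6 -0.7 -0.4] w 5.8 t 8.85
```

Emit:
send_rows --motion '[{"claw": -1, "slide": [1, 1, 25], "delta_rot": [0, 0, 0]}, {"claw": -1, "slide": [1, 1, 42], "delta_rot": [0, 0, 0]}, {"claw": -1, "slide": [1, 1, 48], "delta_rot": [0, 0, 0]}, {"claw": -1, "slide": [1, 1, 51], "delta_rot": [0, 0, 0]}, {"claw": -1, "slide": [1, 1, 51], "delta_rot": [0, 0, 0]}]'

```text
time: 9.35
position: [0.6448, -0.0102, 0.029]
tool_rot: [-2.342, -2.093, -0.0]
ft_force: [0.2, 0.6, 0.4]
grip_width: 0.069
grip_force: 15.0
```

Emit:
send_rows --motion '[{"claw": -0.8, "slide": [0, 0, 0], "delta_rot": [0, 0, 0]}, {"claw": -0.65, "slide": [0, 0, 0], "delta_rot": [0, 0, 0]}, {"claw": -0.55, "slide": [0, 0, 0], "delta_rot": [0, 0, 0]}, {"claw": -0.5, "slide": [0, 0, -10], "delta_rot": [0, 0, 0]}, {"claw": -0.5, "slide": [0, 0, -52], "delta_rot": [0, 0, 0]}]'

```text
time: 9.85
position: [0.6416, -0.0099, 0.0772]
tool_rot: [-2.338, -2.09, 0.011]
ft_force: [0.1, -0.1, 0.2]
grip_width: 0.237
grip_force: 0.0
```

```bash
python3 go.py 455 -164.5 95 26.5
```

```text
slide [-174.5 -168.3  -16. ] rot [-0.009 -0.001 -0.574] j7 0.04 F [ 0.1 -0.1  0.2] w 20.6 t 9.85
```

Emit:
send_rows --motion '[{"claw": 0.1, "slide": [-174, -168, -16], "delta_rot": [0, 0, -0.574]}, {"claw": 0.1, "slide": [-174, -168, -16], "delta_rot": [0, 0, -0.574]}, {"claw": 0.1, "slide": [-174, -168, -16], "delta_rot": [0, 0, -0.574]}, {"claw": 0.1, "slide": [-174, -168, -16], "delta_rot": [0, 0, -0.574]}, {"claw": 0.1, "slide": [-174, -168, -16], "delta_rot": [0, 0, -0.574]}]'

```text
time: 10.35
position: [0.4568, -0.1662, 0.0976]
tool_rot: [1.652, 2.671, 0.001]
ft_force: [0.8, -0.1, 0.1]
grip_width: 0.535
grip_force: 0.0
```

```bash
python3 go.py 455 -164.5 95 26.5
```

```text
slide [ 2.3 -0.9  2.6] rot [0.001 0.    0.001] j7 0.82 F [ 0.8 -0.1  0.1] w 46.5 t 10.35
```

Emit:
send_rows --motion '[{"claw": 0, "slide": [1, 0, 30], "delta_rot": [0, 0, 0]}, {"claw": 0, "slide": [1, 0, 54], "delta_rot": [0, 0, 0]}, {"claw": 0, "slide": [1, 0, 64], "delta_rot": [0, 0, 0]}, {"claw": 0, "slide": [1, 0, 70], "delta_rot": [0, 0, 0]}, {"claw": 0, "slide": [1, 0, 71], "delta_rot": [0, 0, 0]}]'

```text
time: 10.85
position: [0.4586, -0.1634, 0.0258]
tool_rot: [1.653, 2.671, -0.0]
ft_force: [0.9, 0.5, 0.7]
grip_width: 0.504
grip_force: 0.0
```

Emit:
send_rows --motion '[{"claw": -0.2, "slide": [0, 0, 0], "delta_rot": [0, 0, 0]}, {"claw": -1, "slide": [0, 0, 0], "delta_rot": [0, 0, 0]}, {"claw": -1, "slide": [0, 0, 0], "delta_rot": [0, 0, 0]}, {"claw": -1, "slide": [0, 0, 0], "delta_rot": [0, 0, 0]}, {"claw": -1, "slide": [0, 0, 0], "delta_rot": [0, 0, 0]}]'

```text
time: 11.35
position: [0.4586, -0.1635, 0.0261]
tool_rot: [1.653, 2.67, 0.001]
ft_force: [-0.2, 0.1, 2.9]
grip_width: 0.24
grip_force: 15.0
```

Emit:
send_rows --motion '[{"claw": -1, "slide": [0, 0, 0], "delta_rot": [0, 0, 0]}, {"claw": -1, "slide": [0, 0, -20], "delta_rot": [0, 0, 0]}, {"claw": -1, "slide": [0, 0, -55], "delta_rot": [0, 0, 0]}, {"claw": -1, "slide": [0, 0, -65], "delta_rot": [0, 0, 0]}, {"claw": -1, "slide": [0, 0, -65], "delta_rot": [0, 0, 0]}]'

```text
time: 11.85
position: [0.4595, -0.1635, 0.092]
tool_rot: [1.652, 2.668, 0.003]
ft_force: [0.5, 0.0, -0.2]
grip_width: 0.237
grip_force: 15.0
```

```bash
python3 go.py 579 -247.5 85 7.7
```

```text
slide [-128.4   69.5    7.5] rot [0.004 0.001 0.328] j7 0.82 F [ 0.5  0.  -0.2] w 20.7 t 11.85
```

Emit:
send_rows --motion '[{"claw": -1, "slide": [-122, 51, 7], "delta_rot": [0, 0, 0.328]}, {"claw": -1, "slide": [-122, 51, 7], "delta_rot": [0, 0, 0.328]}, {"claw": -1, "slide": [-122, 51, 7], "delta_rot": [0, 0, 0.328]}, {"claw": -1, "slide": [-122, 51, 7], "delta_rot": [0, 0, 0.328]}, {"claw": -1, "slide": [-122, 51, 7], "delta_rot": [0, 0, 0.328]}]'

```text
time: 12.35
position: [0.5569, -0.2498, 0.0813]
tool_rot: [-2.066, -2.362, 0.004]
ft_force: [-0.5, 0.9, -0.1]
grip_width: 0.235
grip_force: 15.0
```

```bash
python3 go.py 559.7 -250 30.5 7.7
```

```text
slide [-0.6  3.  50.8] rot [-0.004 -0.001 -0.001] j7 0.71 F [-0.5  0.9 -0.1] w 20.4 t 12.35
```

Emit:
send_rows --motion '[{"claw": -1, "slide": [0, 2, 25], "delta_rot": [0, 0, 0]}, {"claw": -1, "slide": [0, 2, 42], "delta_rot": [0, 0, 0]}, {"claw": -1, "slide": [0, 2, 48], "delta_rot": [0, 0, 0]}, {"claw": -1, "slide": [0, 2, 51], "delta_rot": [0, 0, 0]}, {"claw": -1, "slide": [0, 2, 51], "delta_rot": [0, 0, 0]}]'

```text
time: 12.85
position: [0.56, -0.2493, 0.0326]
tool_rot: [-2.067, -2.365, -0.0]
ft_force: [0.0, -0.5, 0.6]
grip_width: 0.244
grip_force: 15.0
```

Emit:
send_rows --motion '[{"claw": -0.45, "slide": [0, 0, 0], "delta_rot": [0, 0, 0]}, {"claw": -0.35, "slide": [0, 0, 0], "delta_rot": [0, 0, 0]}, {"claw": -0.3, "slide": [0, 0, 0], "delta_rot": [0, 0, 0]}, {"claw": -0.3, "slide": [0, 0, -10], "delta_rot": [0, 0, 0]}, {"claw": -0.3, "slide": [0, 0, -58], "delta_rot": [0, 0, 0]}]'

```text
time: 13.35
position: [0.5568, -0.2477, 0.087]
tool_rot: [-2.061, -2.359, 0.007]
ft_force: [0.8, 0.3, -0.2]
grip_width: 0.345
grip_force: 0.0
```

```bash
python3 go.py 455.5 174.5 95 2.5; python3 - <<'E'
from m import *
im=ctrl.get_image("top"); measure(im,["stick"])
s=ctrl.get_image("side"); c=s["color"][157:176,295:310]; m=mask(c,"stick"); v,u=np.nonzero(m); p=np.array([ray(s,a+295,b+157,.006)[:2]*1000 for a,b in zip(u,v)]); print(p.mean(0),np.ptp(p,0),len(p))
E
```

```text
slide [432.  -43.9  -5.9] rot [-0.009 -0.004  0.091] j7 0.7 F [ 0.8  0.3 -0.2] w 30.0 t 13.35
stick rect [454.7 174.2] size [14.8 50.6] long-axis deg 90.4 mean [454.8 175.8] 85
[451.18243546 171.42351525] [16.5162539  66.82085926] 41
```

Emit:
send_rows --motion '[{"claw": -0.1, "slide": [432, -44, -6], "delta_rot": [0, 0, 0.091]}, {"claw": -0.1, "slide": [432, -44, -6], "delta_rot": [0, 0, 0.091]}, {"claw": -0.1, "slide": [432, -44, -6], "delta_rot": [0, 0, 0.091]}, {"claw": -0.1, "slide": [432, -44, -6], "delta_rot": [0, 0, 0.091]}, {"claw": -0.1, "slide": [432, -44, -6], "delta_rot": [0, 0, 0.091]}]'

```text
time: 13.95
position: [0.5017, -0.0048, 0.0951]
tool_rot: [2.173, 2.267, 0.003]
ft_force: [0.8, 1.2, -0.6]
grip_width: 0.451
grip_force: 0.0
```

```bash
python3 go.py 455.5 174.5 90 2.5; python3 - <<'E'
from m import *
im=ctrl.get_image("top"); measure(im,["stick"])
E
```

```text
slide [181.1 -38.6   5.2] rot [ 0.002 -0.001 -0.001] j7 0.08 F [ 0.8  1.2 -0.6] w 39.3 t 13.95
stick rect [455.9 165.3] size [47.7 68.3] long-axis deg 91.4 mean [454.4 155.7] 201
```

Emit:
send_rows --motion '[{"claw": -0.1, "slide": [180, -38, 5], "delta_rot": [0, 0, 0]}, {"claw": -0.1, "slide": [180, -38, 5], "delta_rot": [0, 0, 0]}, {"claw": -0.1, "slide": [180, -38, 5], "delta_rot": [0, 0, 0]}, {"claw": -0.1, "slide": [180, -38, 5], "delta_rot": [0, 0, 0]}, {"claw": -0.1, "slide": [180, -38, 5], "delta_rot": [0, 0, 0]}]'

```text
time: 14.5
position: [0.4549, 0.1773, 0.0898]
tool_rot: [-2.162, -2.277, -0.004]
ft_force: [0.9, -0.0, 0.0]
grip_width: 0.455
grip_force: 0.0
```

```bash
python3 go.py 455 174.5 25 2.5
```

```text
slide [-3.  -0.1 64.8] rot [ 0.001 -0.003  0.008] j7 -0.33 F [ 0.9 -0.   0. ] w 39.6 t 14.5
```

Emit:
send_rows --motion '[{"claw": -0.1, "slide": [-3, 0, 28], "delta_rot": [0, 0, 0]}, {"claw": -0.1, "slide": [-3, 0, 50], "delta_rot": [0, 0, 0]}, {"claw": -0.1, "slide": [-3, 0, 60], "delta_rot": [0, 0, 0]}, {"claw": -0.1, "slide": [-3, 0, 64], "delta_rot": [0, 0, 0]}, {"claw": -0.1, "slide": [-3, 0, 65], "delta_rot": [0, 0, 0]}]'

```text
time: 15.0
position: [0.4569, 0.1683, 0.0245]
tool_rot: [2.174, 2.268, 0.001]
ft_force: [-0.1, -0.3, -0.0]
grip_width: 0.451
grip_force: 0.0
```

Emit:
send_rows --motion '[{"claw": -0.3, "slide": [0, 0, 0], "delta_rot": [0, 0, 0]}, {"claw": -1, "slide": [0, 0, 0], "delta_rot": [0, 0, 0]}, {"claw": -1, "slide": [0, 0, 0], "delta_rot": [0, 0, 0]}, {"claw": -1, "slide": [0, 0, 0], "delta_rot": [0, 0, 0]}, {"claw": -1, "slide": [0, 0, 0], "delta_rot": [0, 0, 0]}]'

```text
time: 15.5
position: [0.4566, 0.1689, 0.0246]
tool_rot: [2.173, 2.269, 0.001]
ft_force: [-0.7, 0.2, 3.0]
grip_width: 0.191
grip_force: 14.9
```

Emit:
send_rows --motion '[{"claw": -1, "slide": [0, 0, 0], "delta_rot": [0, 0, 0]}, {"claw": -1, "slide": [0, 0, -20], "delta_rot": [0, 0, 0]}, {"claw": -1, "slide": [0, 0, -55], "delta_rot": [0, 0, 0]}, {"claw": -1, "slide": [0, 0, -65], "delta_rot": [0, 0, 0]}, {"claw": -1, "slide": [0, 0, -65], "delta_rot": [0, 0, 0]}]'

```text
time: 16.0
position: [0.4575, 0.1693, 0.0906]
tool_rot: [2.172, 2.268, 0.006]
ft_force: [-1.2, -0.3, 0.1]
grip_width: 0.193
grip_force: 14.9
```

```bash
python3 go.py 603.3 -244.3 90 7.7
```

```text
slide [-4.195e+02  1.278e+02  2.000e-01] rot [ 0.003 -0.002 -0.091] j7 -0.32 F [-1.2 -0.3  0.1] w 16.8 t 16.0
```

Emit:
send_rows --motion '[{"claw": -1, "slide": [-425, 128, 0], "delta_rot": [0, 0, -0.091]}, {"claw": -1, "slide": [-425, 128, 0], "delta_rot": [0, 0, -0.091]}, {"claw": -1, "slide": [-425, 128, 0], "delta_rot": [0, 0, -0.091]}, {"claw": -1, "slide": [-425, 128, 0], "delta_rot": [0, 0, -0.091]}, {"claw": -1, "slide": [-425, 128, 0], "delta_rot": [0, 0, -0.091]}]'

```text
time: 16.5
position: [0.538, -0.0691, 0.0875]
tool_rot: [-2.066, -2.365, 0.002]
ft_force: [0.5, 0.5, 0.1]
grip_width: 0.191
grip_force: 14.9
```

```bash
python3 go.py 603.8 -250 90 7.7
```

```text
slide [-188.1   40.9   -2.6] rot [-0.002 -0.     0.   ] j7 0.34 F [0.5 0.5 0.1] w 16.6 t 16.5
```

Emit:
send_rows --motion '[{"claw": -1, "slide": [-186, 41, -2], "delta_rot": [0, 0, 0]}, {"claw": -1, "slide": [-186, 41, -2], "delta_rot": [0, 0, 0]}, {"claw": -1, "slide": [-186, 41, -2], "delta_rot": [0, 0, 0]}, {"claw": -1, "slide": [-186, 41, -2], "delta_rot": [0, 0, 0]}, {"claw": -1, "slide": [-186, 41, -2], "delta_rot": [0, 0, 0]}]'

```text
time: 17.0
position: [0.6026, -0.2543, 0.0892]
tool_rot: [2.076, 2.355, -0.009]
ft_force: [-0.2, -0.5, -0.7]
grip_width: 0.19
grip_force: 14.9
```

Emit:
send_rows --motion '[{"claw": -1, "slide": [0, 0, 0], "delta_rot": [0, 0, 0]}]'

```text
time: 17.1
position: [0.6027, -0.2472, 0.0888]
tool_rot: [-2.069, -2.36, 0.003]
ft_force: [0.5, 1.3, -0.3]
grip_width: 0.191
grip_force: 14.9
```

```bash
python3 go.py 603.8 -250 29.5 7.7
```

```text
slide [-2.9  0.9 59.3] rot [-0.003 -0.001 -0.003] j7 0.7 F [ 0.5  1.3 -0.3] w 16.6 t 17.1
```

Emit:
send_rows --motion '[{"claw": -1, "slide": [-1, 1, 25], "delta_rot": [0, 0, 0]}, {"claw": -1, "slide": [-1, 1, 47], "delta_rot": [0, 0, 0]}, {"claw": -1, "slide": [-1, 1, 55], "delta_rot": [0, 0, 0]}, {"claw": -1, "slide": [-1, 1, 59], "delta_rot": [0, 0, 0]}, {"claw": -1, "slide": [-1, 1, 59], "delta_rot": [0, 0, 0]}]'

```text
time: 17.6
position: [0.6053, -0.246, 0.0319]
tool_rot: [-2.066, -2.366, -0.0]
ft_force: [0.4, -0.2, -0.5]
grip_width: 0.192
grip_force: 14.9
```

Emit:
send_rows --motion '[{"claw": -0.55, "slide": [0, 0, 0], "delta_rot": [0, 0, 0]}, {"claw": -0.45, "slide": [0, 0, 0], "delta_rot": [0, 0, 0]}, {"claw": -0.4, "slide": [0, 0, 0], "delta_rot": [0, 0, 0]}, {"claw": -0.4, "slide": [0, 0, -10], "delta_rot": [0, 0, 0]}, {"claw": -0.4, "slide": [0, 0, -58], "delta_rot": [0, 0, 0]}]'

```text
time: 18.1
position: [0.6017, -0.2452, 0.0861]
tool_rot: [-2.061, -2.358, 0.007]
ft_force: [0.4, 0.5, 0.3]
grip_width: 0.296
grip_force: 0.0
```

```bash
python3 go.py 428 -351.5 125 -11
```

```text
slide [ -82.  -186.8  -37.5] rot [-0.01  -0.003  0.326] j7 0.7 F [0.4 0.5 0.3] w 25.7 t 18.1
```

Emit:
send_rows --motion '[{"claw": 0, "slide": [0, 0, -38], "delta_rot": [0, 0, 0]}, {"claw": 0, "slide": [-82, -187, -38], "delta_rot": [0, 0, 0.326]}, {"claw": 0.1, "slide": [-82, -187, -38], "delta_rot": [0, 0, 0.326]}, {"claw": 0.1, "slide": [-82, -187, -38], "delta_rot": [0, 0, 0.326]}, {"claw": 0.1, "slide": [-82, -187, -38], "delta_rot": [0, 0, 0.326]}]'

```text
time: 18.6
position: [0.433, -0.3522, 0.1292]
tool_rot: [2.424, 1.997, 0.002]
ft_force: [0.0, -0.6, 1.0]
grip_width: 0.544
grip_force: 0.0
```

Emit:
send_rows --motion '[{"claw": 0.1, "slide": [0, 0, 0], "delta_rot": [0, 0, 0]}]'

```text
time: 18.7
position: [0.4271, -0.3568, 0.1295]
tool_rot: [2.436, 1.984, -0.002]
ft_force: [-0.1, 0.1, 0.1]
grip_width: 0.546
grip_force: 0.0
```

```bash
python3 go.py 428 -351.5 125 -11;  python3 - <<'E'
from h import *
im=ctrl.get_image("side"); a=cv2.resize(im["color"][200:325,240:400],None,fx=4,fy=4)
im=ctrl.get_image("top"); b=cv2.resize(im["color"][150:260,300:460],None,fx=3,fy=3)
o=np.zeros((500,640,3),np.uint8);cv2.imwrite("pics/s4.png",a);cv2.imwrite("pics/t4.png",b)
E
```

```text
slide [ 5.4 -0.2  4.4] rot [-0.001  0.001 -0.012] j7 0.62 F [-0.1  0.1  0.1] w 47.5 t 18.7
```

View pics/s4.png

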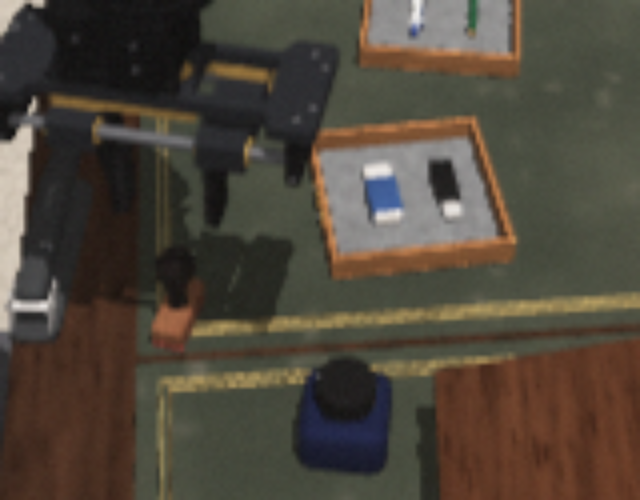

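Eraser and memory stick lie flat and separate in the square tray (crop 383,190 and 445,185). The stamp stands under the gripper at (178,300). I'll check the height of the grey object at the desk edge (crop 45,300) before descending.

```bash
python3 - <<'E'
from h import *
im=ctrl.get_image("top"); s=ctrl.get_image("side")
def tri(a,b):
    o1,o2=np.array(im["pose"])[:3,3],np.array(s["pose"])[:3,3]; d1,d2=ray(im,*a,0)-o1,ray(s,*b,0)-o2
    t=np.linalg.lstsq(np.c_[d1,-d2],o2-o1,rcond=None)[0]; return np.round([o1+d1*t[0],o2+d2*t[1]],3).tolist()
print(tri((430,273),(250,277)),tri((382,272),(258,236)))
print([np.round(proj(s,p),0) for p in [(.35,-.37,0),(.35,-.37,.06),(.35,-.22,0),(.35,-.22,.06)]])
E
python3 go.py 427.5 -352 125 -11
```

```text
[[0.344, -0.367, 0.026], [0.341, -0.367, 0.026]] [[0.346, -0.228, 0.035], [0.345, -0.228, 0.035]]
[array([254., 285.]), array([252., 269.]), array([261., 243.]), array([259., 227.])]
slide [-3.  -7.9  3.7] rot [ 0.002 -0.001  0.001] j7 0.62 F [-0.2 -0.1 -0.4] w 47.7 t 18.9
```

View pics/t4.png

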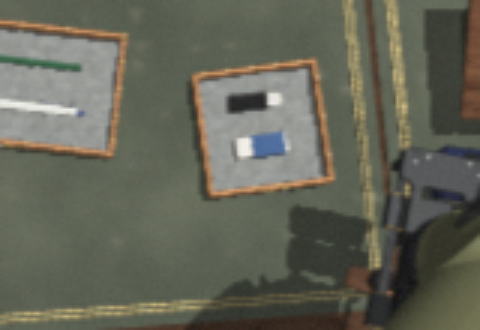

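The grey object's top is at about 0.03 m, so it clears the gripper body. The top view shows both trays tidy. I'll let the arm settle first.

Emit:
send_rows --motion '[{"claw": 0.1, "slide": [0, 0, 0], "delta_rot": [0, 0, 0]}, {"claw": 0.1, "slide": [0, 0, 0], "delta_rot": [0, 0, 0]}, {"claw": 0.1, "slide": [0, 0, 0], "delta_rot": [0, 0, 0]}]'

```text
time: 19.2
position: [0.4351, -0.3506, 0.1279]
tool_rot: [-2.422, -2.0, 0.001]
ft_force: [-0.3, 0.0, 0.5]
grip_width: 0.547
grip_force: 0.0
```

```bash
python3 go.py 428 -352 95 -11
```

```text
slide [-2.7 -6.7 32.9] rot [-0.     0.     0.002] j7 0.62 F [-0.3  0.   0.5] w 47.6 t 19.2
```

Emit:
send_rows --motion '[{"claw": 0.1, "slide": [-2, -7, 10], "delta_rot": [0, 0, 0]}, {"claw": 0.1, "slide": [-2, -7, 20], "delta_rot": [0, 0, 0]}, {"claw": 0.1, "slide": [-2, -7, 40], "delta_rot": [0, 0, 0]}, {"claw": 0.1, "slide": [-2, -7, 60], "delta_rot": [0, 0, 0]}, {"claw": 0.1, "slide": [-2, -7, 75], "delta_rot": [0, 0, 0]}]'

```text
time: 19.7
position: [0.4262, -0.3512, 0.051]
tool_rot: [-2.423, -1.997, 0.001]
ft_force: [-0.0, 0.1, 0.9]
grip_width: 0.546
grip_force: 0.0
```

Emit:
send_rows --motion '[{"claw": 0.1, "slide": [0, 0, 12], "delta_rot": [0, 0, 0]}, {"claw": 0.1, "slide": [0, 0, 20], "delta_rot": [0, 0, 0]}, {"claw": 0.1, "slide": [0, 0, 24], "delta_rot": [0, 0, 0]}, {"claw": 0, "slide": [0, 0, 24], "delta_rot": [0, 0, 0]}, {"claw": -0.2, "slide": [0, 0, 24], "delta_rot": [0, 0, 0]}]'

```text
time: 20.2
position: [0.4276, -0.3521, 0.0296]
tool_rot: [2.423, 1.998, 0.001]
ft_force: [0.2, 0.3, 0.5]
grip_width: 0.476
grip_force: 0.0
```

Emit:
send_rows --motion '[{"claw": -0.4, "slide": [0, 0, 0], "delta_rot": [0, 0, 0]}, {"claw": -1, "slide": [0, 0, 0], "delta_rot": [0, 0, 0]}, {"claw": -1, "slide": [0, 0, 0], "delta_rot": [0, 0, 0]}, {"claw": -1, "slide": [0, 0, 0], "delta_rot": [0, 0, 0]}, {"claw": -1, "slide": [0, 0, 0], "delta_rot": [0, 0, 0]}]' --grip_force 20

```text
time: 20.7
position: [0.4275, -0.3519, 0.0294]
tool_rot: [2.424, 1.998, 0.001]
ft_force: [-0.6, 0.1, 2.8]
grip_width: 0.263
grip_force: 19.9
```

```bash
python3 go.py 428 -352 150 -11
```

```text
slide [  -0.     0.6 -120.6] rot [ 0.001 -0.     0.   ] j7 0.71 F [-0.6  0.1  2.8] w 22.9 t 20.7
```

Emit:
send_rows --motion '[{"claw": -1, "slide": [0, 0, -20], "delta_rot": [0, 0, 0]}, {"claw": -1, "slide": [0, 0, -55], "delta_rot": [0, 0, 0]}, {"claw": -1, "slide": [0, 0, -85], "delta_rot": [0, 0, 0]}, {"claw": -1, "slide": [30, 0, -85], "delta_rot": [0, 0, 0]}, {"claw": -1, "slide": [70, 0, -85], "delta_rot": [0, 0, 0]}]'

```text
time: 21.2
position: [0.4405, -0.2849, 0.1153]
tool_rot: [2.427, 1.99, 0.001]
ft_force: [0.7, 0.4, -0.3]
grip_width: 0.264
grip_force: 19.9
```

```bash
python3 go.py 601.5 247.5 115 8
```

```text
slide [ 5.536e+02  5.380e+01 -4.000e-01] rot [ 0.002  0.002 -0.336] j7 0.46 F [ 0.7  0.4 -0.3] w 22.9 t 21.2
```

Gentler increments of 40 mm per row.

Emit:
send_rows --motion '[{"claw": -1, "slide": [40, 4, 0], "delta_rot": [0, 0, -0.05]}, {"claw": -1, "slide": [80, 8, 0], "delta_rot": [0, 0, -0.1]}, {"claw": -1, "slide": [120, 12, 0], "delta_rot": [0, 0, -0.15]}, {"claw": -1, "slide": [160, 16, 0], "delta_rot": [0, 0, -0.2]}, {"claw": -1, "slide": [200, 20, 0], "delta_rot": [0, 0, -0.25]}]'

```text
time: 21.7
position: [0.4985, -0.0889, 0.1141]
tool_rot: [2.154, 2.287, 0.001]
ft_force: [0.4, -0.2, -0.2]
grip_width: 0.266
grip_force: 19.9
```

```bash
python3 go.py 601.5 247.5 115 8
```

```text
slide [329.6 123.   -0.7] rot [ 0.   -0.   -0.08] j7 0.26 F [ 0.4 -0.2 -0.2] w 23.2 t 21.7
```

Emit:
send_rows --motion '[{"claw": -1, "slide": [40, 15, 0], "delta_rot": [0, 0, -0.02]}, {"claw": -1, "slide": [80, 30, 0], "delta_rot": [0, 0, -0.04]}, {"claw": -1, "slide": [120, 45, 0], "delta_rot": [0, 0, -0.06]}, {"claw": -1, "slide": [160, 60, 0], "delta_rot": [0, 0, -0.08]}, {"claw": -1, "slide": [200, 75, 0], "delta_rot": [0, 0, -0.08]}]'

```text
time: 22.2
position: [0.5617, 0.1151, 0.1139]
tool_rot: [-2.062, -2.37, 0.0]
ft_force: [0.2, 1.2, -0.6]
grip_width: 0.266
grip_force: 19.9
```

Emit:
send_rows --motion '[{"claw": -1, "slide": [36, 12, 0], "delta_rot": [0, 0, 0]}, {"claw": -1, "slide": [72, 24, 0], "delta_rot": [0, 0, 0]}, {"claw": -1, "slide": [100, 33, 0], "delta_rot": [0, 0, 0]}, {"claw": -1, "slide": [115, 38, 0], "delta_rot": [0, 0, 0]}, {"claw": -1, "slide": [115, 38, 0], "delta_rot": [0, 0, 0]}]'

```text
time: 22.7
position: [0.583, 0.2351, 0.1136]
tool_rot: [-2.058, -2.373, 0.0]
ft_force: [-0.6, -0.2, 0.0]
grip_width: 0.262
grip_force: 19.9
```

Emit:
send_rows --motion '[{"claw": -1, "slide": [0, 0, 0], "delta_rot": [0, 0, 0]}, {"claw": -1, "slide": [0, 0, 0], "delta_rot": [0, 0, 0]}, {"claw": -1, "slide": [0, 0, 0], "delta_rot": [0, 0, 0]}]'

```text
time: 23.0
position: [0.5838, 0.2303, 0.1143]
tool_rot: [2.066, 2.366, -0.0]
ft_force: [-0.3, -0.3, -1.6]
grip_width: 0.26
grip_force: 19.9
```

```bash
python3 go.py 601.5 247.5 75 8
```

```text
slide [14.7 19.9 39.3] rot [ 0.     0.001 -0.005] j7 -0.17 F [-0.3 -0.3 -1.6] w 22.6 t 23.0
```

Emit:
send_rows --motion '[{"claw": -1, "slide": [12, 17, 15], "delta_rot": [0, 0, 0]}, {"claw": -1, "slide": [15, 20, 30], "delta_rot": [0, 0, 0]}, {"claw": -1, "slide": [15, 20, 39], "delta_rot": [0, 0, 0]}, {"claw": -1, "slide": [15, 20, 39], "delta_rot": [0, 0, 0]}, {"claw": -1, "slide": [15, 20, 39], "delta_rot": [0, 0, 0]}]'

```text
time: 23.5
position: [0.6008, 0.2492, 0.0749]
tool_rot: [-2.064, -2.368, 0.002]
ft_force: [-0.3, -0.5, -0.3]
grip_width: 0.262
grip_force: 19.9
```

```bash
python3 go.py 601.5 247.5 34.5 8; python3 - <<'E'
from h import *
im=ctrl.get_image("side"); a=cv2.resize(im["color"][90:190,280:400],None,fx=5,fy=5,interpolation=cv2.INTER_CUBIC); cv2.imwrite("pics/s5.png",a)
E
```

```text
slide [-1.8  0.5 40.4] rot [-0.001  0.001 -0.002] j7 -0.16 F [-0.3 -0.5 -0.3] w 22.8 t 23.5
```

View pics/s5.png

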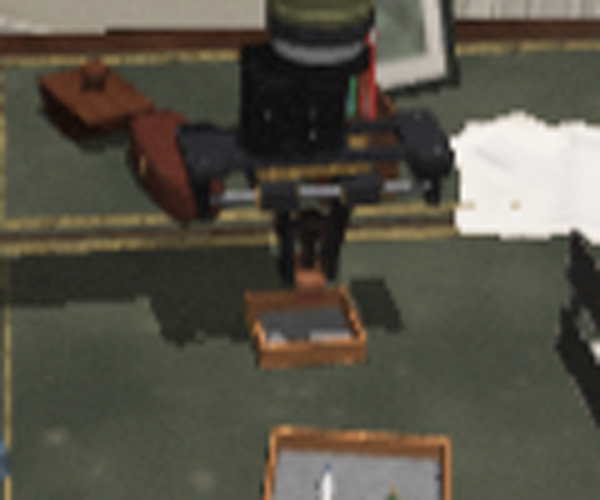

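The stamp hangs upright (crop 310,278), centred sideways above the small tray (crop 305,325).

Emit:
send_rows --motion '[{"claw": -1, "slide": [-1, 0, 12], "delta_rot": [0, 0, 0]}, {"claw": -1, "slide": [-1, 0, 24], "delta_rot": [0, 0, 0]}, {"claw": -1, "slide": [-1, 0, 33], "delta_rot": [0, 0, 0]}, {"claw": -1, "slide": [-1, 0, 38], "delta_rot": [0, 0, 0]}, {"claw": -1, "slide": [-1, 0, 39], "delta_rot": [0, 0, 0]}]'

```text
time: 24.05
position: [0.6007, 0.2489, 0.0348]
tool_rot: [-2.063, -2.369, 0.003]
ft_force: [-0.0, 0.2, -0.3]
grip_width: 0.266
grip_force: 19.9
```

Emit:
send_rows --motion '[{"claw": -1, "slide": [0, 0, 0], "delta_rot": [0, 0, 0]}, {"claw": -1, "slide": [0, 0, 0], "delta_rot": [0, 0, 0]}]'

```text
time: 24.25
position: [0.6018, 0.2494, 0.0366]
tool_rot: [2.063, 2.369, 0.001]
ft_force: [0.1, -0.7, 0.1]
grip_width: 0.265
grip_force: 19.9
```

```bash
python3 go.py 601.5 247.5 33.5 8
```

```text
slide [-1.8 -0.5  3.1] rot [ 0.001 -0.    -0.002] j7 -0.15 F [ 0.1 -0.7  0.1] w 23.1 t 24.25
```

Still 3 mm above the floor; I'll go down that much before releasing.

Emit:
send_rows --motion '[{"claw": -1, "slide": [-1, 0, 1.5], "delta_rot": [0, 0, 0]}, {"claw": -1, "slide": [-1, 0, 3], "delta_rot": [0, 0, 0]}, {"claw": -1, "slide": [-1, 0, 3], "delta_rot": [0, 0, 0]}, {"claw": -1, "slide": [-1, 0, 3], "delta_rot": [0, 0, 0]}]'

```text
time: 24.65
position: [0.6019, 0.2481, 0.0336]
tool_rot: [2.063, 2.369, 0.001]
ft_force: [-0.1, -0.3, 1.6]
grip_width: 0.265
grip_force: 19.9
```

Emit:
send_rows --motion '[{"claw": -0.45, "slide": [0, 0, 0], "delta_rot": [0, 0, 0]}, {"claw": -0.35, "slide": [0, 0, 0], "delta_rot": [0, 0, 0]}, {"claw": -0.3, "slide": [0, 0, 0], "delta_rot": [0, 0, 0]}, {"claw": -0.3, "slide": [0, 0, 0], "delta_rot": [0, 0, 0]}, {"claw": -0.3, "slide": [0, 0, 0], "delta_rot": [0, 0, 0]}]'

```text
time: 25.15
position: [0.6013, 0.2483, 0.033]
tool_rot: [-2.063, -2.369, 0.0]
ft_force: [-0.5, 0.9, -0.1]
grip_width: 0.347
grip_force: 0.0
```

Emit:
send_rows --motion '[{"claw": -0.3, "slide": [0, 0, -12], "delta_rot": [0, 0, 0]}, {"claw": -0.3, "slide": [0, 0, -30], "delta_rot": [0, 0, 0]}, {"claw": -0.3, "slide": [0, 0, -60], "delta_rot": [0, 0, 0]}, {"claw": -0.3, "slide": [0, 0, -100], "delta_rot": [0, 0, 0]}, {"claw": -0.3, "slide": [0, 0, -140], "delta_rot": [0, 0, 0]}]'

```text
time: 25.65
position: [0.6013, 0.248, 0.1752]
tool_rot: [2.063, 2.369, 0.0]
ft_force: [0.6, 0.3, -0.5]
grip_width: 0.349
grip_force: 0.0
```

Emit:
send_rows --motion '[{"claw": -0.3, "slide": [-50, -50, -10], "delta_rot": [0, 0, 0]}, {"claw": -0.3, "slide": [-90, -90, -10], "delta_rot": [0, 0, 0]}, {"claw": -0.3, "slide": [-120, -100, -10], "delta_rot": [0, 0, 0]}, {"claw": -0.3, "slide": [-120, -100, -10], "delta_rot": [0, 0, 0]}, {"claw": -0.3, "slide": [-120, -100, -10], "delta_rot": [0, 0, 0]}]'

```text
time: 26.15
position: [0.519, 0.1137, 0.1845]
tool_rot: [2.068, 2.365, 0.004]
ft_force: [-0.6, -0.0, -0.0]
grip_width: 0.35
grip_force: 0.0
```

```bash
python3 - <<'E'
from h import *
im=ctrl.get_image("top"); a=cv2.resize(im["color"][145:255,170:480],None,fx=2.5,fy=2.5,interpolation=cv2.INTER_CUBIC)
s=ctrl.get_image("side"); b=cv2.resize(s["color"][135:275,280:400],None,fx=2.3,fy=2.3,interpolation=cv2.INTER_CUBIC)
o=np.zeros((600,800,3),np.uint8); o[:a.shape[0],:a.shape[1]]=a[:,:800]; o[276:276+b.shape[0],:b.shape[1]]=b[:324]
cv2.imwrite("pics/f.png",o)
E
```

```text
(no output)
```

View pics/f.png

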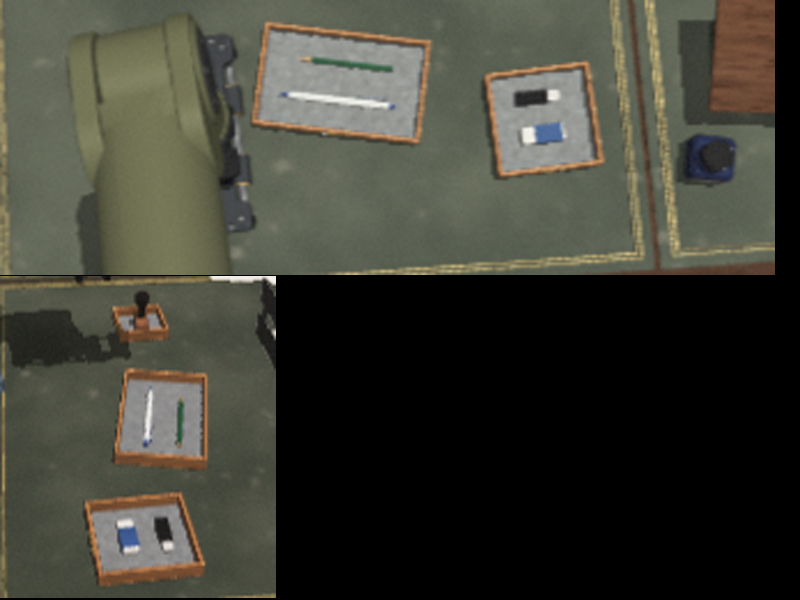

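The final view shows the pen and pencil flat in the long tray and the eraser and stick flat in the square tray. The stamp is upright inside the small tray (side part 141,315), and the ink bottle is unmoved.

```bash
python3 -c "
from bench import ctrl
print(ctrl.close_job())"
```

```text
the job is handed in; nothing more can be done
None
```

The job is handed in with all five things resting in their trays and the ink bottle unmoved; one caveat is that the fingertips touched the desk at 95 N on the wrist (limit 120 N) during the second try at the pen.

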